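Fetch the blue clay stamp from the latched slide-top case

TASK

Hold the orange release tab of the stamp case pressed down while you slide its cover fully open, then take out the blue-handled stamp and stand it upright, handle up, on the middle of the white tile. Then press the tab again and slide the cover fully shut, so that the tab springs up and locks. Leave the yellow-handled stamp standing in the case, and do not shift or knock over the jar, tub, tool pot or bottle.

Things in the scene. Friction and masses are not known exactly. Their poses are not given: they have to be found in the camera images.
- case: Cream stamp case fixed to the bench, 290 (x) x 165 (y) x 67 mm high, sage-green sliding cover. Origin: centre of its underside, on the bench; x axis: horizontal, the way the cover slides to open. Walls 5 mm. Stamp compartment in the -x end. A fixed grey deck (top z = 55 mm) with a notched steel rack along y = 0 closes the +x end. Rail lips on both long sides, top z = 67 mm, inner edges at y = +-73 mm.
- compartment (a point): Centre of the floor of the stamp compartment, at case (-86, 0, 5) mm; axes as the case. Inside, x runs from -54 to +54 mm from here; a 5 mm divider along x at y = 0 (35 mm high) makes two pockets 75 mm wide, centres at y = +-40 mm. One stamp stands in each, hidden until the cover is open. Once open, the compartment is clear from above over its whole length.
- cover (a joint): Slide of the cover along the case's +x, in m: 0 shut, 0.110 fully open (end stop). A 5 mm plate, top z = 62 mm above the bench; shut it spans case x = -142 to +32 mm, open -32 to +142 mm. Friction 1.5 N. With the tab up it locks in three notches: shut, at 0.055 and open (3 to 5 mm of play); it leaves or passes them only while the tab is held at least 6 mm down.
- tab (a joint): Travel of the spring release tab straight down into the cover, in m: 0 up (locked), 0.008 fully down (free). It needs about 2.5 N to start and 6 N fully down, and springs back when let go. It carries the cover with it when pushed along the slide.
- tab_top (a point): Centre of the orange tab's upper face (moves with it; case y = 0, x = 0 shut, x = 110 mm open; axes of the case). Height above the bench 70 mm up, 62 mm fully down (level with the cover). Face 46 mm along the slide, 44 mm wide; at both slide ends a cross ridge 10 mm high, 5 mm thick, inner face 23 mm from the centre, that a fingertip can push; open at the sides.
- blue_stamp: Clay stamp with BLUE handle, standing in one of the two pockets: dark wood foot disc 36 mm diameter, 10 mm high; above it an upright round handle 24 mm diameter up to 46 mm. Origin: centre of the underside, z up. 40 to 85 g.
- yellow_stamp: The same stamp with YELLOW handle, in the other pocket; it stays there.
- tile: White tile fixed to the bench, 120 x 120 x 15 mm. Origin: centre of the underside, x, y along its edges; its top is at z = 15 mm. The tool pot stands about 125 mm from its centre on its +x side, the bottle about 125 mm on its -x side; its y sides are free.
- glaze_jar: Bystander: clay-coloured jar, 60 mm diameter, 85 mm high, beside the case's +y side; origin at the centre of its underside.
- slip_tub: Bystander: white tub, 72 mm diameter at the top, 105 mm high, beside the case's -y side; origin at the centre of its underside.
- tool_pot: Bystander: dark pot 76 mm diameter, 90 mm high, with wooden tools standing up to 175 mm; origin at the centre of its underside.
- oxide_bottle: Bystander: brown bottle, 52 mm diameter, 140 mm high; origin at the centre of its underside.
There are look-alikes about, which are no part of the job. Several things have the shape of the tile; the one meant has the colours described above.

How it is judged (in metres and radians):
On the way, in this order (a step that is already met when the one before it is completed fails the run):
1. the cover is slid fully open (at least 104 of 110 mm) (value of joint cover above 0.104 m), for 0.1 s.
2. the blue stamp stands upright on the middle of the tile (within 40 mm of its centre), let go (horizontal distance between blue_stamp and tile below 0.04 m and z of blue_stamp in the frame of tile between 0.011 and 0.019 m and angle between blue_stamp's own z axis and vertical below 0.15 rad and contact force between the fingers and blue_stamp below 0.05 N and linear speed of blue_stamp below 0.02 m/s), for 0.2 s.
3. the cover is shut and the tab has sprung up (value of joint cover below 0.004 m and value of joint tab below 0.002 m), for 0.2 s.
At the end, for the whole second after the job is handed in: The cover is shut (within 4 mm) with the tab up (within 2 mm); the blue stamp stands upright (within 0.15 rad) at rest and released on the tile, its centre within 40 mm of the tile's centre; the yellow stamp still stands on the floor of the case (all of step 2 and all of step 3 and z of yellow_stamp in the frame of case below 0.02 m and angle between yellow_stamp's own z axis and vertical below 0.3 rad); the robot touches nothing.
It fails at once if the glaze jar is shifted more than 25 mm or tipped (distance of glaze_jar from where it was at the start of the episode above 0.025 m or angle between glaze_jar's own z axis and vertical above 0.3 rad).
It fails at once if the white tub is shifted more than 25 mm or tipped (distance of slip_tub from where it was at the start of the episode above 0.025 m or angle between slip_tub's own z axis and vertical above 0.3 rad).
It fails at once if the tool pot is shifted more than 25 mm or tipped (distance of tool_pot from where it was at the start of the episode above 0.025 m or angle between tool_pot's own z axis and vertical above 0.3 rad).
It fails at once if the bottle is shifted more than 25 mm or tipped (distance of oxide_bottle from where it was at the start of the episode above 0.025 m or angle between oxide_bottle's own z axis and vertical above 0.3 rad).
It fails at once if the yellow stamp is lifted out of the case or knocked over (z of yellow_stamp in the frame of case above 0.03 m or angle between yellow_stamp's own z axis and vertical above 0.6 rad).
It also fails if it takes over 72 s, if anything falls off the work surface, if the arm or the gripper's body presses on something with over 40 N, if the wrist force passes 120 N, or if a joint passes its speed limit or range.

ROBOT

A 6-joint arm with a two-finger parallel gripper is mounted at the origin on the work surface. World frame = base frame: x ahead of the robot, y to its left, z up, the work surface at z = 0. Lengths are in mm, angles in rad, forces in N, time in s.
With the tool pointing down it reaches from about 400 to 925 mm from the base axis. Payload 12.5 kg.
Tool frame: the origin (TCP) lies on the centre line of the jaws, within the pads' length; the fingertips stand 19 mm ahead of it and the grasp point (between the pads) is the TCP; y points along the fingers, x is the direction in which the jaws open and shut, and the axes are right-handed (so a half turn about y gives the same grasp; the last joint's range is limited). The gripper opens to 95 mm and grips with 3 to 60 N. Pads are 20 mm wide; open, the fingers measure 119 mm over their backs; the gripper's body (75 mm by 180 mm) begins 59 mm behind the grasp point.
Start: joints at [1.201, 0.491, 1.559, -0, 1.092, -0.106], TCP at [162.951, 603.4, 233.661] pointing down, gripper open.
Joint ranges: [-3.1, 3.1], [-0.84, 2.19], [0.05, 2.79], [-1.13, 4.28], [0.06, 2.93], [-2.69, 2.69]. Speed limits (rad/s): [2.22, 2.22, 2.79, 3.14, 3.14, 3.14].

INTERFACE

Orientations are given as [roll, pitch, yaw] about the fixed x, y, z axes, in that order (R = Rz(yaw) Ry(pitch) Rx(roll)).
In Python, from cell import env gives the robot as it stands. The module is installed in compiled form; this text tells all that it offers.
- The arm moves only by the tool move_arm, never from a script. Its argument "rows" is a list of rows, each an object of numbers: "tx", "ty", "tz": the shift along the tool's x, y, z in cm; "rx", "ry", "rz": the turn, a rotation vector about the tool's x, y, z in rad; "grip": the opening in per cent of the stroke, from 0 (shut) to 100 (fully open). In form: [{"tx": .., "ty": .., "tz": .., "rx": .., "ry": .., "rz": .., "grip": ..}, ...]. A call has 1 to 10 rows; each row shifts and turns the commanded pose from where the row before left it, along the tool's axes as they then stand; what a row does not reach is not made up. A row lasts 1/12 s, in which the tool goes at most 41.7 mm and 7.16 degrees, less where a joint would pass 70% of its speed; a pose out of reach is approached as far as the arm can. A call is refused whole if a number of a shift passes 4.17 or a number of a turn 0.125, either way. A call with a gripper value outside its range is refused whole. The fingers move at their own pace and stop on an object; the grip force is fixed at half the most. Time passes only in rows, so rows that do not move let the fingers close. It gives the time, the measured TCP pose, the force and the opening at its end, in the units of the state.
- env.state(): the state, without advancing time (a new reading comes with each control period).
- env.read_camera(name): name is "scene" or "top" or "wrist"; returns (picture, depth): 420x560x3 uint8, blue, green, red; 420x560 float32, mm along the optical axis (not along the pixel's ray), 0 where there is no reading.
- env.calibration(name): a dict with "vertical_fov" (degrees; the focal length in pixels is half the picture's height over the tangent of half this angle, whatever the lens; pixels are square), "cx", "cy" (the principal point, pixels), "eye" and "rotation" of the camera in the world. Camera axes: x right, y up, looking along -z (the intrinsics and any distortion apply to the point x, -y, -z); pixel columns grow to the right and rows downward; lengths in mm; the calibration is good to about 2 mm. The wrist camera is an equidistant fisheye: a pixel r from the principal point sees the ray r / f radians off the axis. A picture is of the moment at which its call begins: read the wrist's pose just before it. calibration takes no time and is no camera call; for the wrist camera it gives the pose at the moment of the call.
- env.job_done(): hands the job in, once; it reports no verdict.
The state is a dict: "t": time; "joints": joint angles; "qvel": joint speeds; "tau": joint torques, N m; "eef_pos": TCP position; "tcp_rot": TCP orientation; "ft_force": force on the tool from outside, world axes, zero at the start; "moment": the same for the moment, N m; "opening": opening from 0.0 (shut) to 1.0 (fully open).
Only numpy, scipy, OpenCV 4.12 (cv2) and the standard library are available. Lean on these libraries where they do the work, as an engineer would, in place of code of your own. Each camera call takes 0.05 s, during which the arm holds its last target.

## Working session

There is one attempt and no reset: what is moved stays moved. The work goes in short steps, Python scripts to look and compute and a tool call to move; the robot and the scene stay as the last step left them, time stands still between calls to the robot, and variables do not carry over. Pictures are saved under pics/ and viewed, and the job is handed in when it is done.

Besides the shell and the picture viewer there is one more tool, called after ">>>" in YAML: its name, and indented under it one key for each argument. move_arm: Moves the arm, as the interface text tells. Its arguments: {"type":"object","properties":{"rows":{"type":"array"}},"required":["rows"]}

```bash
ls; mkdir -p pics; cat > h.py <<'E'
import numpy as np, cv2
from cell import env
def shot(name,tag):
    cal=env.calibration(name); im,d=env.read_camera(name)
    cv2.imwrite(f'pics/{tag}.png',im); np.savez(f'pics/{tag}.npz',im=im,d=d,eye=cal['eye'],R=cal['rotation'],c=[cal['cx'],cal['cy']],f=210/np.tan(np.radians(cal['vertical_fov'])/2))
    return im,d,cal
E
python3 - <<'E'
from h import *
s=env.state(); print(s)
for n in ['scene','top','wrist']:
    im,d,c=shot(n,n+'0'); print(n,c)
E
```

```text
pics
{'t': 0.0, 'joints': array([ 1.20139967e+00,  4.91582694e-01,  1.55945107e+00,  8.85463424e-06,
        1.09172214e+00, -1.05581061e-01]), 'qvel': array([ 0.00122746, -0.00023688, -0.00143554, -0.00051718, -0.00110994,
        0.00089943]), 'tau': array([ 3.08486648e-03, -6.12647009e+01, -2.58176583e+01,  6.93307095e-02,
        4.82299842e-02, -1.47752353e-04]), 'eef_pos': array([162.86060096, 603.17175636, 233.04681273]), 'tcp_rot': array([-1.57066593e+00,  1.15594340e-03,  1.30697672e+00]), 'ft_force': array([ 0.51569303,  0.73585271, -0.16059443]), 'moment': array([ 0.0077827 , -0.00571611,  0.00469146]), 'opening': 0.9987324791782378}
scene {'vertical_fov': 55.250661002871034, 'cx': 278.7563963432862, 'cy': 217.5431623971353, 'eye': array([1192.97827704,  102.68253129,  715.11683052]), 'rotation': array([0.79085335, 0.00960715, 1.65243797])}
top {'vertical_fov': 47.3429400104808, 'cx': 287.1698443407064, 'cy': 203.31191679737373, 'eye': array([ 358.07619227,   46.41783338, 1115.95474991]), 'rotation': array([ 0.16330519, -0.01772518, -1.57329004])}
wrist {'vertical_fov': 65.70646984690485, 'cx': 283.74622120403654, 'cy': 210.98824355401356, 'eye': array([ 97.06709435, 620.55799106, 385.35119663]), 'rotation': array([-2.45562593e-01,  1.27171545e-04,  1.30752408e+00])}
```

View pics/scene0.png

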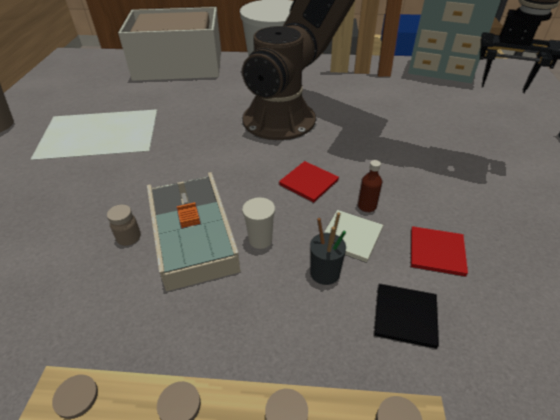

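View pics/top0.png

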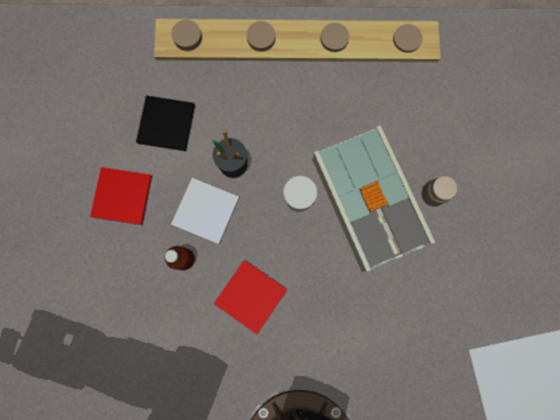

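View pics/wrist0.png

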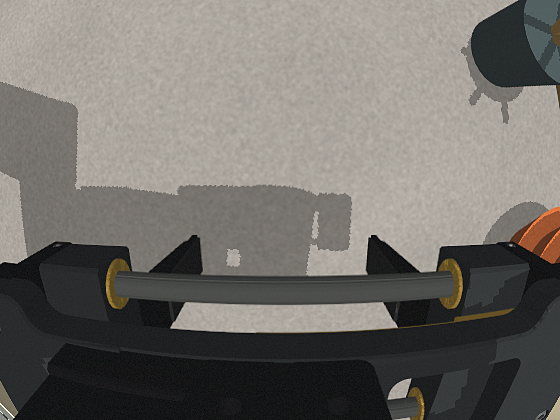

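The top view shows the case at about (375,198), the deck end toward the robot at the lower right, and the orange tab at (374,196). The tile candidates are white (205,210), red (122,196), red (251,297), black (166,123) and the larger sheet (520,375). The white one at (205,210) fits: it sits between the pot (230,156) and the bottle (178,257). I'll measure these and enlarge that one.

```bash
cat >> h.py <<'E'
from scipy.spatial.transform import Rotation as Ro
class V:
    def __init__(s,tag):
        z=np.load(f'pics/{tag}.npz'); s.im=z['im'];s.d=z['d'];s.eye=z['eye'];s.R=Ro.from_euler('xyz',z['R']).as_matrix();s.c=z['c'];s.f=float(z['f'])
    def ray(s,uv):
        uv=np.atleast_2d(uv).astype(float); x=(uv-s.c)/s.f
        return np.c_[x[:,0],-x[:,1],-np.ones(len(x))]@s.R.T
    def plane(s,uv,z):
        r=s.ray(uv); return s.eye+r*((z-s.eye[2])/r[:,2])[:,None]
    def pt(s,uv):
        uv=np.atleast_2d(uv).astype(int); return s.eye+s.ray(uv)*s.d[uv[:,1],uv[:,0]][:,None]
def blob(mask,near=None,amin=60):
    n,l,st,c=cv2.connectedComponentsWithStats(mask.astype(np.uint8))
    return [(st[i,4],c[i],l==i) for i in range(1,n) if st[i,4]>=amin]
E
python3 - <<'E'
from h import *
for tag in ['top0','scene0']:
    v=V(tag); hsv=cv2.cvtColor(v.im,cv2.COLOR_BGR2HSV); H,S,Vv=[hsv[...,i].astype(int) for i in range(3)]
    print(tag)
    m=(H>4)&(H<18)&(S>190)&(Vv>120)
    for a,c,l in blob(m): print('orange',a,c,v.plane(c,70)[0].round(1),v.pt(c).round(1))
    m=(S<45)&(Vv>175)
    for a,c,l in blob(m,amin=150):
        r=cv2.minAreaRect(np.argwhere(l)[:,::-1].astype(np.float32)); b=cv2.boxPoints(r)
        P=v.plane(b,15); print('white',a,c.round(),v.plane(c,15)[0].round(1),v.pt(c).round(1), np.linalg.norm(np.diff(P,axis=0),axis=1).round(), np.degrees(np.arctan2(*(P[1]-P[0])[1::-1])).round(1))
v=V('top0')
cv2.imwrite('pics/crop1.png',np.hstack([cv2.resize(v.im[140:290,130:280],(390,390)),cv2.resize(v.im[120:280,300:460],(390,390))]))
E
```

```text
top0
orange 450 [373.15555556 196.06222222] [ 546.8 -164.    70. ] [[ 546.7 -163.4   71.4]]
white 370 [406. 186.] [ 580.5 -254.4   15. ] [[ 570.2 -239.    67.9]] [  8. 302.   7.] -64.3
white 445 [342. 209.] [ 525.1 -100.5   15. ] [[517.9 -91.9  68.6]] [  9. 302.   8.] -65.5
white 795 [300. 192.] [566.8  -3.2  15. ] [[551.3   2.6 105.6]] [73. 74. 72.] -89.9
white 2499 [205. 210.] [523.  217.9  15. ] [[523.4 219.   16.5]] [118. 118. 117.] -21.2
white 6569 [520. 378.] [ 147.6 -488.8   15. ] [[ 147.2 -494.6    2.9]] [202. 188. 196.] -90.2
scene0
orange 229 [187.84279476 213.98253275] [ 546.9 -167.5   70. ] [[ 543.6 -170.3   69.8]]
white 4403 [ 97. 134.] [ 154.7 -567.2   15. ] [[ 1.320e+02 -5.845e+02 -2.000e-01]] [414. 246. 365.] 102.3
white 466 [258. 208.] [457.7 -16.5  15. ] [[549.3  -2.3 102.5]] [76. 70. 72.] 94.1
white 1194 [358. 234.] [528.5 231.7  15. ] [[525.3 231.1  13.5]] [118. 104. 114.] 165.8
```

View pics/crop1.png

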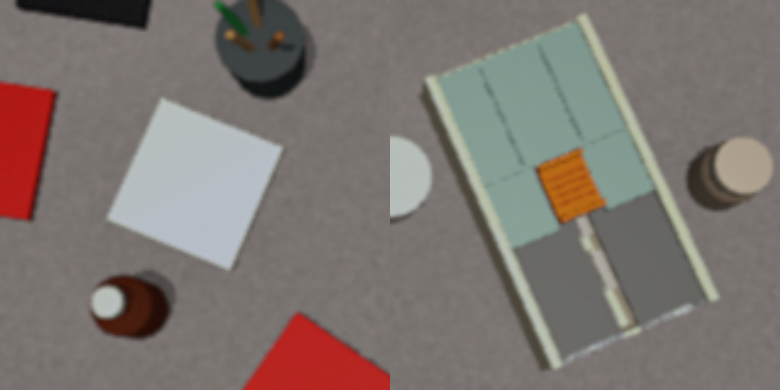

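```bash
python3 - <<'E'
from h import *
v=V('top0'); hsv=cv2.cvtColor(v.im,cv2.COLOR_BGR2HSV); H,S,Vv=[hsv[...,i].astype(int) for i in range(3)]
m=(S<45)&(Vv>175); E=[];A=[]
for a,c,l in blob(m,amin=300):
    if 330<c[0]<420:
        P=v.plane(np.argwhere(l)[:,::-1],67)[:,:2]; ce=P.mean(0); u=np.linalg.svd(P-ce,full_matrices=False)[2][0]; u*=-np.sign(u[0]); t=(P-ce)@u
        A.append(u); mid=ce+u*(t.min()+t.max())/2; E.append(mid); print(mid,np.ptp(t),np.ptp((P-ce)@[-u[1],u[0]]),np.degrees(np.arctan2(u[1],u[0])))
print('centre',np.mean(E,0),'sep',np.linalg.norm(E[0]-E[1]),np.degrees(np.arctan2(*(E[0]-E[1])[::-1])))
# scene orange and bystanders depth points
for n,uv in dict(jar=(445,187),tub=(300,192),pot=(230,156),bottle=(175,256)).items(): print(n,v.pt(uv).round())
z=v.pt(np.argwhere(np.ones((420,560)))[:,::-1]).reshape(420,560,3)
for n,(x0,x1,y0,y1,zmin) in dict(jar=(420,465,165,215,60),tub=(280,320,170,215,90),pot=(205,255,125,180,70),bottle=(155,200,235,275,60)).items():
    p=z[y0:y1,x0:x1].reshape(-1,3);p=p[p[:,2]>zmin]; print(n,len(p),p.min(0).round(),p.max(0).round())
E
```

```text
[ 576.99364057 -237.24175557] 287.6266358722495 7.260422908294128 -157.4188780528463
[516.92094677 -93.71683814] 287.50018945814037 8.33123835170634 -157.45247176391806
centre [ 546.95729367 -165.47929685] sep 155.58962196121732 -67.28813673322553
jar [[ 565. -321.   83.]]
tub [[549.   1. 107.]]
pot [[632. 153.  92.]]
bottle [[411. 256. 140.]]
jar 550 [ 358. -346.   60.] [ 589.   46. 1116.]
tub 876 [358. -34.  96.] [ 585.   46. 1116.]
pot 1007 [358.  46.  70.] [ 674.  191. 1116.]
bottle 515 [358.  46.  60.] [ 435.  288. 1116.]
```

The tile is confirmed: white, 118 mm square, centre about (523,218), with pot and bottle on either side. The case centre is about (547,-165), and it opens along heading -157.4°. The two views agree on the tab to about 2 mm. I'll move over with the gripper shut, keeping z around 233 so it clears the tools.

>>> move_arm:
  rows:
    - {"tx": -2.8, "tz": -2.5, "grip": 0}
    - {"tx": -2.8, "tz": -2.5, "grip": 0}
    - {"tx": -2.8, "tz": -2.5, "grip": 0}
    - {"tx": -2.8, "tz": -2.5, "grip": 0}
    - {"tx": -2.8, "tz": -2.5, "grip": 0}
    - {"tx": -2.8, "tz": -2.5, "grip": 0}
    - {"tx": -2.8, "tz": -2.5, "grip": 0}
    - {"tx": -2.8, "tz": -2.5, "grip": 0}
    - {"tx": -2.8, "tz": -2.5, "grip": 0}
    - {"tx": -2.8, "tz": -2.5, "grip": 0}

```text
validation failed for argument at $.ro...
```

>>> move_arm:
  rows:
    - {"tx": -2.8, "tz": -2.5, "grip": 0}
    - {"tx": -2.8, "tz": -2.5, "grip": 0}
    - {"tx": -2.8, "tz": -2.5, "grip": 0}
    - {"tx": -2.8, "tz": -2.5, "grip": 0}
    - {"tx": -2.8, "tz": -2.5, "grip": 0}
    - {"tx": -2.8, "tz": -2.5, "grip": 0}
    - {"tx": -2.8, "tz": -2.5, "grip": 0}
    - {"tx": -2.8, "tz": -2.5, "grip": 0}
    - {"tx": -2.8, "tz": -2.5, "grip": 0}
    - {"tx": -2.8, "tz": -2.5, "grip": 0}

```text
validation failed for argument at $.ro...
```

>>> move_arm:
  rows:
    - {"ry": 0.115, "grip": 0}
    - {"ry": 0.115, "grip": 0}
    - {"ry": 0.115, "grip": 0}
    - {"ry": 0.115, "grip": 0}
    - {"ry": 0.115, "grip": 0}
    - {"ry": 0.115, "grip": 0}
    - {"ry": 0.115, "grip": 0}
    - {"ry": 0.108, "grip": 0}
    - {"grip": 0}
    - {"grip": 0}

```text
validation failed for argument at $.ro...
```

```bash
cat >> h.py <<'E'
def go(x,y,z,yawdeg=None):
    s=env.state(); R=Ro.from_euler('xyz',s['tcp_rot']).as_matrix()
    d=R.T@(np.array([x,y,z])-s['eef_pos'])/10
    print('t',round(s['t'],2),'pos',s['eef_pos'].round(1),'rot',s['tcp_rot'].round(3),'F',s['ft_force'].round(2),'open',round(s['opening'],3)); print('tool delta cm',d.round(2), 'ry',None if yawdeg is None else round(-(np.radians(yawdeg)-s['tcp_rot'][2]),3))
C=np.array([547,-165.3]); A=np.radians(-157.4); U=np.array([np.cos(A),np.sin(A)]); W=np.array([-U[1],U[0]])
def case(x,y): return C+U*x+W*y
E
python3 -c "
from h import *
go(*case(0,0),130,22.6)"
```

```text
t 0.15 pos [162.9 603.2 233.2] rot [-1.571e+00  1.000e-03  1.307e+00] F [-0.66 -0.56 -0.08] open 1.002
tool delta cm [-64.17  10.37 -57.12] ry 0.913
```

>>> move_arm:
  rows:
    - {"tx": -2.8, "ty": 0, "tz": -2.5, "rx": 0, "ry": 0, "rz": 0, "grip": 0}

```text
t: 0.23
eef_pos: [178.4, 572.6, 232.9]
tcp_rot: [-1.57, -0.001, 1.309]
ft_force: [1.3, 1.1, -0.1]
opening: 0.967
```

>>> move_arm:
  rows:
    - {"tx": -2.8, "ty": 0, "tz": -2.5, "rx": 0, "ry": 0, "rz": 0, "grip": 0}
    - {"tx": -2.8, "ty": 0, "tz": -2.5, "rx": 0, "ry": 0, "rz": 0, "grip": 0}
    - {"tx": -2.8, "ty": 0, "tz": -2.5, "rx": 0, "ry": 0, "rz": 0, "grip": 0}
    - {"tx": -2.8, "ty": 0, "tz": -2.5, "rx": 0, "ry": 0, "rz": 0, "grip": 0}
    - {"tx": -2.8, "ty": 0, "tz": -2.5, "rx": 0, "ry": 0, "rz": 0, "grip": 0}
    - {"tx": -2.8, "ty": 0, "tz": -2.5, "rx": 0, "ry": 0, "rz": 0, "grip": 0}
    - {"tx": -2.8, "ty": 0, "tz": -2.5, "rx": 0, "ry": 0, "rz": 0, "grip": 0}
    - {"tx": -2.8, "ty": 0, "tz": -2.5, "rx": 0, "ry": 0, "rz": 0, "grip": 0}
    - {"tx": -2.8, "ty": 0, "tz": -2.5, "rx": 0, "ry": 0, "rz": 0, "grip": 0}
    - {"tx": -2.8, "ty": 0, "tz": -2.5, "rx": 0, "ry": 0, "rz": 0, "grip": 0}

```text
t: 1.07
eef_pos: [348.4, 232.7, 233.7]
tcp_rot: [-1.571, -0.0, 1.307]
ft_force: [1.0, 0.7, 0.7]
opening: 0.284
```

>>> move_arm:
  rows:
    - {"tx": -2.8, "ty": 0, "tz": -2.5, "rx": 0, "ry": 0, "rz": 0, "grip": 0}
    - {"tx": -2.8, "ty": 0, "tz": -2.5, "rx": 0, "ry": 0, "rz": 0, "grip": 0}
    - {"tx": -2.8, "ty": 0, "tz": -2.5, "rx": 0, "ry": 0, "rz": 0, "grip": 0}
    - {"tx": -2.8, "ty": 0, "tz": -2.5, "rx": 0, "ry": 0, "rz": 0, "grip": 0}
    - {"tx": -2.8, "ty": 0, "tz": -2.5, "rx": 0, "ry": 0, "rz": 0, "grip": 0}
    - {"tx": -2.8, "ty": 0, "tz": -2.5, "rx": 0, "ry": 0, "rz": 0, "grip": 0}
    - {"tx": -2.8, "ty": 0, "tz": -2.5, "rx": 0, "ry": 0, "rz": 0, "grip": 0}
    - {"tx": -2.8, "ty": 0, "tz": -2.5, "rx": 0, "ry": 0, "rz": 0, "grip": 0}
    - {"tx": -2.8, "ty": 0, "tz": -2.5, "rx": 0, "ry": 0, "rz": 0, "grip": 0}
    - {"tx": -2.8, "ty": 0, "tz": -2.5, "rx": 0, "ry": 0, "rz": 0, "grip": 0}

```text
t: 1.9
eef_pos: [516.9, -103.1, 233.5]
tcp_rot: [-1.571, -0.0, 1.307]
ft_force: [0.7, 0.5, 0.3]
opening: 0.005
```

>>> move_arm:
  rows:
    - {"tx": 0, "ty": 0, "tz": 0, "rx": 0, "ry": 0.115, "rz": 0, "grip": 0}
    - {"tx": 0, "ty": 0, "tz": 0, "rx": 0, "ry": 0.115, "rz": 0, "grip": 0}
    - {"tx": 0, "ty": 0, "tz": 0, "rx": 0, "ry": 0.115, "rz": 0, "grip": 0}
    - {"tx": 0, "ty": 0, "tz": 0, "rx": 0, "ry": 0.115, "rz": 0, "grip": 0}
    - {"tx": 0, "ty": 0, "tz": 0, "rx": 0, "ry": 0.115, "rz": 0, "grip": 0}
    - {"tx": 0, "ty": 0, "tz": 0, "rx": 0, "ry": 0.115, "rz": 0, "grip": 0}
    - {"tx": 0, "ty": 0, "tz": 0, "rx": 0, "ry": 0.115, "rz": 0, "grip": 0}
    - {"tx": 0, "ty": 0, "tz": 0, "rx": 0, "ry": 0.108, "rz": 0, "grip": 0}
    - {"tx": 0, "ty": 0, "tz": 0, "rx": 0, "ry": 0, "rz": 0, "grip": 0}

```text
t: 2.65
eef_pos: [516.4, -101.1, 233.5]
tcp_rot: [-1.57, 0.0, 0.389]
ft_force: [-0.4, -0.2, 0.0]
opening: 0.003
```

```bash
python3 -c "
from h import *
go(*case(0,0),130,22.6)"
```

```text
t 2.65 pos [ 516.4 -101.1  233.5] rot [-1.57   0.     0.389] F [-0.43 -0.23  0.03] open 0.003
tool delta cm [ 0.4  10.35 -7.1 ] ry -0.005
```

>>> move_arm:
  rows:
    - {"tx": 0.2, "ty": 0, "tz": -3.55, "rx": 0, "ry": -0.005, "rz": 0, "grip": 0}
    - {"tx": 0.2, "ty": 0, "tz": -3.55, "rx": 0, "ry": 0, "rz": 0, "grip": 0}
    - {"tx": 0, "ty": 3.5, "tz": 0, "rx": 0, "ry": 0, "rz": 0, "grip": 0}
    - {"tx": 0, "ty": 3.5, "tz": 0, "rx": 0, "ry": 0, "rz": 0, "grip": 0}
    - {"tx": 0, "ty": 3.5, "tz": 0, "rx": 0, "ry": 0, "rz": 0, "grip": 0}
    - {"tx": 0, "ty": 1.8, "tz": 0, "rx": 0, "ry": 0, "rz": 0, "grip": 0}
    - {"tx": 0, "ty": 0, "tz": 0, "rx": 0, "ry": 0, "rz": 0, "grip": 0}

```text
t: 3.23
eef_pos: [545.9, -164.5, 106.8]
tcp_rot: [-1.566, 0.005, 0.402]
ft_force: [0.2, -0.8, -1.4]
opening: 0.006
```

```bash
python3 - <<'E'
from h import *
go(*case(0,0),81,22.6)
a=shot('wrist','w1')[0]; b=shot('scene','s1')[0]
cv2.imwrite('pics/c1.png',np.hstack([cv2.resize(a,(500,375)),cv2.resize(b[150:300,130:250],(300,375))]))
E
```

```text
t 3.23 pos [ 545.9 -164.5  106.8] rot [-1.566  0.005  0.402] F [ 0.2  -0.76 -1.4 ] open 0.006
tool delta cm [ 0.08  2.58 -0.13] ry 0.008
```

View pics/c1.png

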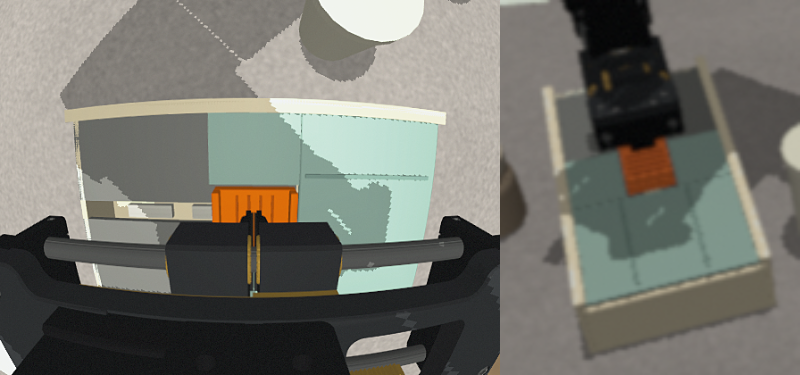

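In the wrist view the shut fingertips (about (253,215)) are centred between the tab ridges (212 to 298). Pressing now.

>>> move_arm:
  rows:
    - {"tx": 0.1, "ty": 0.9, "tz": -0.1, "rx": 0, "ry": 0, "rz": 0, "grip": 0}
    - {"tx": 0, "ty": 0.7, "tz": 0, "rx": 0, "ry": 0, "rz": 0, "grip": 0}
    - {"tx": 0, "ty": 0.5, "tz": 0, "rx": 0, "ry": 0, "rz": 0, "grip": 0}
    - {"tx": 0, "ty": 0.35, "tz": 0, "rx": 0, "ry": 0, "rz": 0, "grip": 0}
    - {"tx": 0, "ty": 0, "tz": 0, "rx": 0, "ry": 0, "rz": 0, "grip": 0}
    - {"tx": 0, "ty": 0, "tz": 0, "rx": 0, "ry": 0, "rz": 0, "grip": 0}

```text
t: 3.83
eef_pos: [549.1, -165.7, 86.5]
tcp_rot: [-1.571, -0.001, 0.399]
ft_force: [0.2, 1.0, 3.2]
opening: 0.004
```

>>> move_arm:
  rows:
    - {"tx": 0, "ty": 0.25, "tz": 0, "rx": 0, "ry": 0, "rz": 0, "grip": 0}
    - {"tx": 0, "ty": 0.25, "tz": 0, "rx": 0, "ry": 0, "rz": 0, "grip": 0}
    - {"tx": 0, "ty": 0, "tz": 0, "rx": 0, "ry": 0, "rz": 0, "grip": 0}
    - {"tx": 0, "ty": 0, "tz": 0, "rx": 0, "ry": 0, "rz": 0, "grip": 0}

```text
t: 4.17
eef_pos: [549.2, -165.7, 81.4]
tcp_rot: [-1.571, -0.001, 0.399]
ft_force: [-0.3, 0.5, 6.1]
opening: 0.006
```

>>> move_arm:
  rows:
    - {"tx": -0.5, "ty": 0.05, "tz": 0, "rx": 0, "ry": 0, "rz": 0, "grip": 0}
    - {"tx": -0.7, "ty": 0, "tz": 0, "rx": 0, "ry": 0, "rz": 0, "grip": 0}
    - {"tx": -1, "ty": 0, "tz": 0, "rx": 0, "ry": 0, "rz": 0, "grip": 0}
    - {"tx": -1, "ty": 0, "tz": 0, "rx": 0, "ry": 0, "rz": 0, "grip": 0}
    - {"tx": -1, "ty": 0, "tz": 0, "rx": 0, "ry": 0, "rz": 0, "grip": 0}
    - {"tx": -1, "ty": 0, "tz": 0, "rx": 0, "ry": 0, "rz": 0, "grip": 0}
    - {"tx": -1, "ty": 0, "tz": 0, "rx": 0, "ry": 0, "rz": 0, "grip": 0}
    - {"tx": -1, "ty": 0, "tz": 0, "rx": 0, "ry": 0, "rz": 0, "grip": 0}
    - {"tx": 0, "ty": 0, "tz": 0, "rx": 0, "ry": 0, "rz": 0, "grip": 0}
    - {"tx": 0, "ty": 0, "tz": 0, "rx": 0, "ry": 0, "rz": 0, "grip": 0}

```text
t: 5.0
eef_pos: [482.2, -193.9, 81.2]
tcp_rot: [-1.571, -0.0, 0.398]
ft_force: [-1.2, -0.1, 10.7]
opening: -0.002
```

```bash
python3 - <<'E'
from h import *
go(*case(110,0),81,22.6)
a=shot('wrist','w2')[0]; b=shot('scene','s2')[0]
cv2.imwrite('pics/c2.png',np.hstack([cv2.resize(a,(500,375)),cv2.resize(b[150:300,130:250],(300,375))]))
E
```

```text
t 5.0 pos [ 482.2 -193.9   81.2] rot [-1.571 -0.     0.398] F [-1.16 -0.08 10.72] open -0.002
tool delta cm [-3.92  0.02  0.16] ry 0.004
```

View pics/c2.png

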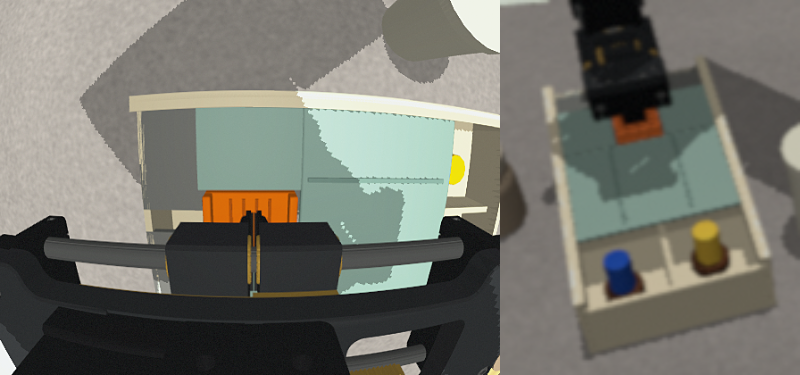

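The cover is sliding and both stamps can be seen: blue at left in the scene crop (620,270), yellow at (707,243). I'll continue to the stop.

>>> move_arm:
  rows:
    - {"tx": -1, "ty": 0, "tz": 0.05, "rx": 0, "ry": 0, "rz": 0, "grip": 0}
    - {"tx": -1, "ty": 0, "tz": 0.05, "rx": 0, "ry": 0, "rz": 0, "grip": 0}
    - {"tx": -1, "ty": 0, "tz": 0, "rx": 0, "ry": 0, "rz": 0, "grip": 0}
    - {"tx": -0.7, "ty": 0, "tz": 0, "rx": 0, "ry": 0, "rz": 0, "grip": 0}
    - {"tx": -0.4, "ty": 0, "tz": 0, "rx": 0, "ry": 0, "rz": 0, "grip": 0}
    - {"tx": -0.4, "ty": 0, "tz": 0, "rx": 0, "ry": 0, "rz": 0, "grip": 0}
    - {"tx": -0.3, "ty": 0, "tz": 0, "rx": 0, "ry": 0, "rz": 0, "grip": 0}
    - {"tx": 0, "ty": 0, "tz": 0, "rx": 0, "ry": 0, "rz": 0, "grip": 0}
    - {"tx": 0, "ty": 0, "tz": 0, "rx": 0, "ry": 0, "rz": 0, "grip": 0}

```text
t: 5.85
eef_pos: [438.7, -211.9, 81.2]
tcp_rot: [-1.573, -0.002, 0.399]
ft_force: [1.7, -0.6, 8.1]
opening: 0.005
```

>>> move_arm:
  rows:
    - {"tx": -0.3, "ty": 0, "tz": 0, "rx": 0, "ry": 0, "rz": 0, "grip": 0}
    - {"tx": -0.2, "ty": 0, "tz": 0, "rx": 0, "ry": 0, "rz": 0, "grip": 0}
    - {"tx": 0, "ty": 0, "tz": 0, "rx": 0, "ry": 0, "rz": 0, "grip": 0}
    - {"tx": 0, "ty": 0, "tz": 0, "rx": 0, "ry": 0, "rz": 0, "grip": 0}

```text
t: 6.18
eef_pos: [434.3, -213.8, 81.2]
tcp_rot: [-1.573, -0.002, 0.399]
ft_force: [3.4, 0.3, 8.2]
opening: 0.008
```

```bash
python3 - <<'E'
from h import *
go(*case(110,0),150,22.6)
b=shot('scene','s3')[0]
cv2.imwrite('pics/c3.png',cv2.resize(b[150:300,130:270],(560,600)))
v=V('s3'); hsv=cv2.cvtColor(v.im,cv2.COLOR_BGR2HSV).astype(int); H,S,Vv=hsv[...,0],hsv[...,1],hsv[...,2]
m=(H>4)&(H<14)&(S>190)&(Vv>90)
for a,c,l in blob(m): p=v.plane(c,67)[0][:2]-C; print('orange',a,c,p@U,p@W)
E
```

```text
t 6.18 pos [ 434.3 -213.8   81.2] rot [-1.573 -0.002  0.399] F [3.39 0.26 8.17] open 0.008
tool delta cm [ 1.28 -6.88  0.12] ry 0.004
orange 178 [181.94382022 189.20224719] 97.381671932943 2.29433143841359
```

View pics/c3.png

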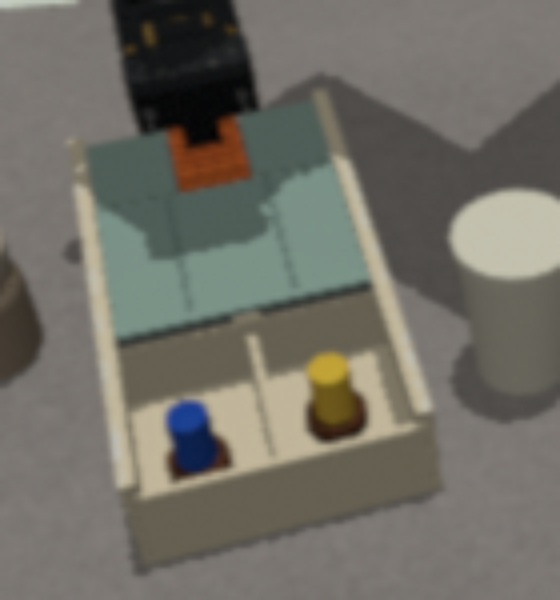

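>>> move_arm:
  rows:
    - {"tx": -0.2, "ty": 0, "tz": 0, "rx": 0, "ry": 0, "rz": 0, "grip": 0}
    - {"tx": -0.2, "ty": 0, "tz": 0, "rx": 0, "ry": 0, "rz": 0, "grip": 0}
    - {"tx": 0, "ty": 0, "tz": 0, "rx": 0, "ry": 0, "rz": 0, "grip": 0}

```text
t: 6.48
eef_pos: [430.6, -215.3, 81.2]
tcp_rot: [-1.573, -0.002, 0.399]
ft_force: [4.1, 1.4, 7.1]
opening: 0.005
```

Sustained 4.3 N against 1.5 N slide friction means the cover is on its stop. Lifting off to look.

>>> move_arm:
  rows:
    - {"tx": 0.4, "ty": -0.3, "tz": 0, "rx": 0, "ry": 0, "rz": 0, "grip": 0}
    - {"tx": 0, "ty": -2, "tz": 0, "rx": 0, "ry": 0, "rz": 0, "grip": 0}
    - {"tx": 0, "ty": -3.8, "tz": 0, "rx": 0, "ry": 0, "rz": 0, "grip": 0}
    - {"tx": 2, "ty": -3.5, "tz": -2, "rx": 0, "ry": 0, "rz": 0, "grip": 50}
    - {"tx": 4, "ty": 0, "tz": -1, "rx": 0, "ry": 0, "rz": 0, "grip": 50}
    - {"tx": 4, "ty": 0, "tz": -1, "rx": 0, "ry": 0, "rz": 0, "grip": 50}
    - {"tx": 4, "ty": 0, "tz": 0, "rx": 0, "ry": 0, "rz": 0, "grip": 50}
    - {"tx": 0, "ty": 0, "tz": 0, "rx": 0, "ry": 0, "rz": 0, "grip": 50}
    - {"tx": 0, "ty": 0, "tz": 0, "rx": 0, "ry": 0, "rz": 0, "grip": 50}

```text
t: 7.23
eef_pos: [576.7, -193.9, 173.0]
tcp_rot: [-1.57, 0.001, 0.401]
ft_force: [-0.5, 0.6, -0.3]
opening: 0.371
```

```bash
python3 - <<'E'
from h import *
go(*case(-86,40),150,22.6)
shot('scene','s4'); shot('top','t4'); a=shot('wrist','w4')[0]
for tag in ['s4','t4']:
    v=V(tag); hsv=cv2.cvtColor(v.im,cv2.COLOR_BGR2HSV).astype(int); H,S,Vv=hsv[...,0],hsv[...,1],hsv[...,2]
    for n,m,z in [('orange',(H>4)&(H<14)&(S>190)&(Vv>90),70),('blue',(H>105)&(H<130)&(S>150)&(Vv>60),45),('yellow',(H>18)&(H<32)&(S>150)&(Vv>90),45)]:
        for a_,c,l in blob(m,amin=15):
            if c[0]<120 or c[1]<100: continue
            p=v.plane(c,z)[0]; q=v.pt(c)[0]; d=q[:2]-C; p2=p[:2]-C
            print(tag,n,a_,c.round(1),p.round(1),'case',round(p2@U,1),round(p2@W,1),'depth',q.round(1), round(d@U,1),round(d@W,1))
v=V('s4');cv2.imwrite('pics/c4.png',np.hstack([cv2.resize(v.im[150:300,130:270],(392,420)),cv2.resize(V('t4').im[110:290,290:450],(373,420))]))
E
```

```text
t 7.23 pos [ 576.7 -193.9  173. ] rot [-1.57e+00  1.00e-03  4.01e-01] F [-0.46  0.57 -0.27] open 0.371
tool delta cm [ 6.96  2.3  -0.27] ry 0.007
s4 orange 224 [182.8 187.5] [ 454.9 -203.    70. ] case 99.5 -0.6 depth [ 453.2 -205.4   70. ] 102.0 0.9
s4 blue 142 [177.5 258.8] [ 660.1 -166.7   45. ] case -103.9 44.8 depth [ 660.2 -167.2   47.7] -103.8 45.3
s4 yellow 145 [212.4 246.5] [619.9 -98.4  45. ] case -93.0 -33.7 depth [620.8 -98.7  47.8] -93.8 -33.1
t4 orange 137 [180.  260.7] [404.5 259.5  70. ] case -31.7 -446.9 depth [404.4 254.3 106.1] -29.6 -442.1
t4 blue 91 [371.2 156. ] [ 645.4 -167.5   45. ] case -90.0 39.9 depth [ 643.4 -165.5   52.6] -88.9 37.2
t4 yellow 108 [341.6 172.7] [605.9 -98.1  45. ] case -80.2 -39.4 depth [606.8 -96.4  47.5] -81.7 -40.6
```

View pics/c4.png

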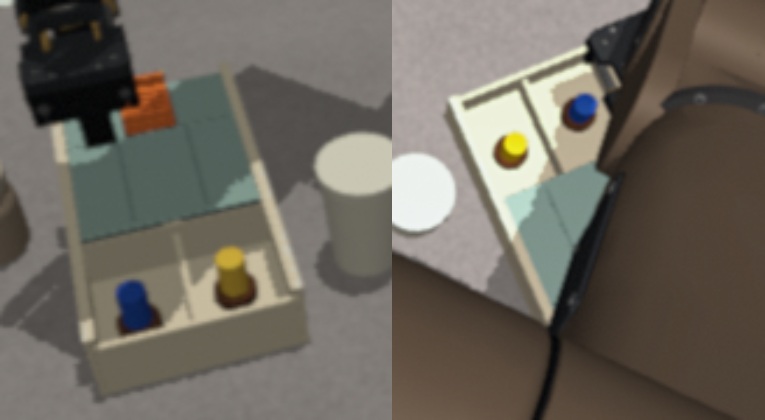

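View pics/w4.png

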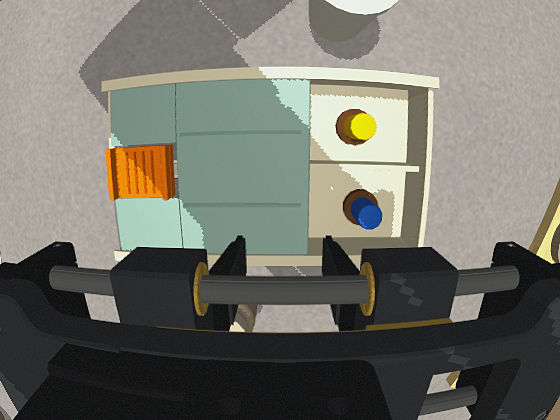

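```bash
cat >> h.py <<'E'
class F(V):
    def ray(s,uv):
        uv=np.atleast_2d(uv).astype(float); x=uv-s.c; r=np.hypot(*x.T)+1e-9; th=r/s.f; k=np.tan(th)/r
        return np.c_[x[:,0]*k,-x[:,1]*k,-np.ones(len(x))]@s.R.T
E
python3 - <<'E'
from h import *
for v in [F('w4'),V('s4'),V('t4')]:
    hsv=cv2.cvtColor(v.im,cv2.COLOR_BGR2HSV).astype(int); H,S,Vv=hsv[...,0],hsv[...,1],hsv[...,2]
    for n,m in [('blue',(H>105)&(H<130)&(S>150)&(Vv>60)),('yellow',(H>18)&(H<32)&(S>150)&(Vv>90))]:
        uv=np.argwhere(m)[:,::-1]; q=v.pt(uv); k=(q[:,2]>47)&(q[:,2]<57)&(q[:,0]>560)&(q[:,1]<-60)
        if k.sum()<5: print(n,'few');continue
        c=q[k].mean(0); p=v.plane(uv[k].mean(0),51)[0]; b=(q[:,0]>560)&(q[:,1]<-60)
        print(type(v).__name__,n,k.sum(),'ext',np.ptp(q[k],axis=0).round(1),'zmax',q[b][:,2].max().round(1),'depth c',c.round(1),'plane',p.round(1),'case',(p[:2]-C)@U,(p[:2]-C)@W)
E
```

```text
F blue 494 ext [23.  22.6  7.1] zmax 54.1 depth c [ 646.9 -170.3   51.8] plane [ 647.1 -170.4   51. ] case -90.47504677548908 43.21737341964206
F yellow 566 ext [23.5 22.8  7.2] zmax 261.3 depth c [ 607.6 -101.    51.9] plane [ 607.8 -101.    51. ] case -80.84290849837248 -36.04514875629119
V blue 57 ext [18.9 19.8  4.9] zmax 52.0 depth c [ 651.5 -170.9   49.6] plane [ 652.6 -170.3   51. ] case -95.57733098780545 45.188762928685335
V yellow 61 ext [25.1 21.6  4.1] zmax 51.4 depth c [ 610.7 -102.    49.2] plane [ 612.3 -101.4   51. ] case -84.80153001400606 -33.890857699056916
V blue 65 ext [19.5 19.   8.2] zmax 55.7 depth c [ 646.3 -168.4   51.6] plane [ 646.5 -168.6   51. ] case -90.5800592663972 41.234555366800095
V yellow 77 ext [21.4 20.9  8.9] zmax 56.4 depth c [606.8 -99.6  51.7] plane [607.  -99.7  51. ] case -80.57067880432686 -37.51102701965977
```

```bash
python3 -c "
from h import *
go(647,-169.8,42,22.6)"
```

```text
t 7.38 pos [ 574.9 -195.1  173.7] rot [-1.57e+00  1.00e-03  3.99e-01] F [ 0.54  0.39 -0.17] open 0.48
tool delta cm [ 7.64 13.16 -0.48] ry 0.004
```

>>> move_arm:
  rows:
    - {"tx": 3.8, "ty": 0, "tz": -0.25, "rx": 0, "ry": 0, "rz": 0, "grip": 55}
    - {"tx": 3.8, "ty": 0, "tz": -0.25, "rx": 0, "ry": 0, "rz": 0, "grip": 55}
    - {"tx": 0, "ty": 3, "tz": 0, "rx": 0, "ry": 0, "rz": 0, "grip": 55}
    - {"tx": 0, "ty": 3, "tz": 0, "rx": 0, "ry": 0, "rz": 0, "grip": 55}
    - {"tx": 0, "ty": 0, "tz": 0, "rx": 0, "ry": 0, "rz": 0, "grip": 55}
    - {"tx": 0, "ty": 0, "tz": 0, "rx": 0, "ry": 0, "rz": 0, "grip": 55}

```text
t: 7.88
eef_pos: [646.7, -170.5, 113.4]
tcp_rot: [-1.569, 0.002, 0.398]
ft_force: [0.3, 0.6, 1.1]
opening: 0.55
```

```bash
python3 - <<'E'
from h import *
go(647,-169.8,42,22.6)
shot('scene','s5'); shot('wrist','w5')
cv2.imwrite('pics/c5.png',np.hstack([cv2.resize(V('s5').im[150:300,130:270],(392,420)),cv2.resize(V('w5').im[100:320,180:400],(400,420))]))
E
```

```text
t 7.88 pos [ 646.7 -170.5  113.4] rot [-1.569  0.002  0.398] F [0.28 0.56 1.13] open 0.55
tool delta cm [0.07 7.14 0.03] ry 0.004
```

View pics/c5.png

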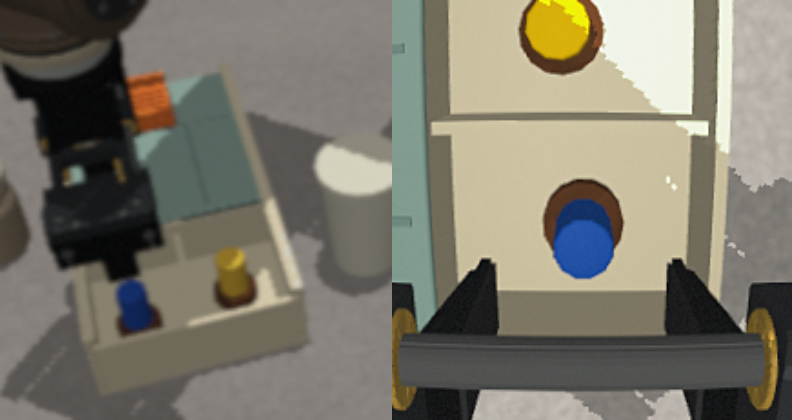

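The blue handle (583,250) is centred between the fingers (490 and 675). Descending and grasping.

>>> move_arm:
  rows:
    - {"tx": 0, "ty": 2, "tz": 0, "rx": 0, "ry": 0, "rz": 0, "grip": 55}
    - {"tx": 0, "ty": 2, "tz": 0, "rx": 0, "ry": 0, "rz": 0, "grip": 55}
    - {"tx": 0, "ty": 2, "tz": 0, "rx": 0, "ry": 0, "rz": 0, "grip": 55}
    - {"tx": 0, "ty": 0.9, "tz": 0, "rx": 0, "ry": 0, "rz": 0, "grip": 55}
    - {"tx": 0, "ty": 0, "tz": 0, "rx": 0, "ry": 0, "rz": 0, "grip": 55}
    - {"tx": 0, "ty": 0, "tz": 0, "rx": 0, "ry": 0, "rz": 0, "grip": 55}

```text
t: 8.48
eef_pos: [648.3, -170.5, 46.4]
tcp_rot: [-1.572, -0.001, 0.399]
ft_force: [0.0, 0.8, -0.7]
opening: 0.553
```

>>> move_arm:
  rows:
    - {"tx": 0, "ty": 0, "tz": 0, "rx": 0, "ry": 0, "rz": 0, "grip": 10}
    - {"tx": 0, "ty": 0, "tz": 0, "rx": 0, "ry": 0, "rz": 0, "grip": 10}
    - {"tx": 0, "ty": 0, "tz": 0, "rx": 0, "ry": 0, "rz": 0, "grip": 10}
    - {"tx": 0, "ty": 0, "tz": 0, "rx": 0, "ry": 0, "rz": 0, "grip": 10}
    - {"tx": 0, "ty": 0, "tz": 0, "rx": 0, "ry": 0, "rz": 0, "grip": 10}
    - {"tx": 0, "ty": 0, "tz": 0, "rx": 0, "ry": 0, "rz": 0, "grip": 10}
    - {"tx": 0, "ty": 0, "tz": 0, "rx": 0, "ry": 0, "rz": 0, "grip": 10}
    - {"tx": 0, "ty": 0, "tz": 0, "rx": 0, "ry": 0, "rz": 0, "grip": 10}

```text
t: 9.15
eef_pos: [648.1, -170.0, 45.4]
tcp_rot: [-1.571, -0.0, 0.399]
ft_force: [-1.1, 1.2, 5.3]
opening: 0.248
```

>>> move_arm:
  rows:
    - {"tx": 0, "ty": -1, "tz": 0, "rx": 0, "ry": 0, "rz": 0, "grip": 10}
    - {"tx": 0, "ty": -2, "tz": 0, "rx": 0, "ry": 0, "rz": 0, "grip": 10}
    - {"tx": 0, "ty": -3, "tz": 0, "rx": 0, "ry": 0, "rz": 0, "grip": 10}
    - {"tx": 0, "ty": -3, "tz": 0, "rx": 0, "ry": 0, "rz": 0, "grip": 10}
    - {"tx": 0, "ty": -3, "tz": 0, "rx": 0, "ry": 0, "rz": 0, "grip": 10}
    - {"tx": 0, "ty": -3, "tz": 0, "rx": 0, "ry": 0, "rz": 0, "grip": 10}
    - {"tx": 0, "ty": -3, "tz": 0, "rx": 0, "ry": 0, "rz": 0, "grip": 10}
    - {"tx": 0, "ty": -3, "tz": 0, "rx": 0, "ry": 0, "rz": 0, "grip": 10}
    - {"tx": 0, "ty": 0, "tz": 0, "rx": 0, "ry": 0, "rz": 0, "grip": 10}

```text
t: 9.9
eef_pos: [649.2, -170.5, 261.9]
tcp_rot: [-1.577, -0.007, 0.399]
ft_force: [0.1, -1.0, -0.2]
opening: 0.249
```

```bash
python3 - <<'E'
from h import *
go(523,218,250,66)
shot('scene','s6')
v=V('top0')
# tile refine
hsv=cv2.cvtColor(v.im,cv2.COLOR_BGR2HSV).astype(int)
cv2.imwrite('pics/c6.png',V('s6').im)
E
```

```text
t 9.9 pos [ 649.2 -170.5  261.9] rot [-1.577 -0.007  0.399] F [ 0.06 -0.97 -0.2 ] open 0.249
tool delta cm [ 3.45  0.97 40.71] ry -0.753
```

View pics/c6.png

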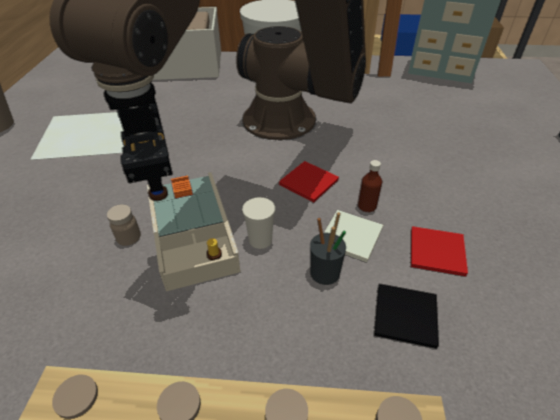

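The stamp is held (opening 23.6 mm) and yellow still stands at (214,250). Carrying it to the tile.

>>> move_arm:
  rows:
    - {"tx": 0.35, "ty": 0, "tz": 3.7, "rx": 0, "ry": 0, "rz": 0, "grip": 10}
    - {"tx": 0.35, "ty": 0, "tz": 3.7, "rx": 0, "ry": 0, "rz": 0, "grip": 10}
    - {"tx": 0.35, "ty": 0, "tz": 3.7, "rx": 0, "ry": 0, "rz": 0, "grip": 10}
    - {"tx": 0.35, "ty": 0, "tz": 3.7, "rx": 0, "ry": 0, "rz": 0, "grip": 10}
    - {"tx": 0.35, "ty": 0, "tz": 3.7, "rx": 0, "ry": 0, "rz": 0, "grip": 10}
    - {"tx": 0.35, "ty": 0, "tz": 3.7, "rx": 0, "ry": 0, "rz": 0, "grip": 10}
    - {"tx": 0.35, "ty": 0, "tz": 3.7, "rx": 0, "ry": 0, "rz": 0, "grip": 10}
    - {"tx": 0.35, "ty": 0, "tz": 3.7, "rx": 0, "ry": 0, "rz": 0, "grip": 10}
    - {"tx": 0.35, "ty": 0, "tz": 3.7, "rx": 0, "ry": 0, "rz": 0, "grip": 10}
    - {"tx": 0.35, "ty": 0, "tz": 3.7, "rx": 0, "ry": 0, "rz": 0, "grip": 10}

```text
t: 10.78
eef_pos: [535.0, 185.9, 254.2]
tcp_rot: [-1.57, 0.002, 0.399]
ft_force: [0.6, 0.3, -1.1]
opening: 0.245
```

>>> move_arm:
  rows:
    - {"tx": 0, "ty": 0, "tz": 3.0, "rx": 0, "ry": -0.11, "rz": 0, "grip": 10}
    - {"tx": 0, "ty": 0, "tz": 0, "rx": 0, "ry": -0.11, "rz": 0, "grip": 10}
    - {"tx": 0, "ty": 0, "tz": 0, "rx": 0, "ry": -0.11, "rz": 0, "grip": 10}
    - {"tx": 0, "ty": 0, "tz": 0, "rx": 0, "ry": -0.11, "rz": 0, "grip": 10}
    - {"tx": 0, "ty": 0, "tz": 0, "rx": 0, "ry": -0.11, "rz": 0, "grip": 10}
    - {"tx": 0, "ty": 0, "tz": 0, "rx": 0, "ry": -0.11, "rz": 0, "grip": 10}
    - {"tx": 0, "ty": 0, "tz": 0, "rx": 0, "ry": -0.1, "rz": 0, "grip": 10}
    - {"tx": 0, "ty": 0, "tz": 0, "rx": 0, "ry": 0, "rz": 0, "grip": 10}
    - {"tx": 0, "ty": 0, "tz": 0, "rx": 0, "ry": 0, "rz": 0, "grip": 10}

```text
t: 11.53
eef_pos: [524.4, 212.0, 254.4]
tcp_rot: [-1.57, 0.001, 1.156]
ft_force: [0.4, 1.3, -0.5]
opening: 0.243
```

```bash
python3 - <<'E'
from h import *
go(523,218,58,66)
shot('scene','s7'); shot('wrist','w7')
cv2.imwrite('pics/c7.png',np.hstack([cv2.resize(V('s7').im[130:300,270:440],(400,400)),cv2.resize(V('w7').im,(400,400))]))
E
```

```text
t 11.53 pos [524.4 212.  254.4] rot [-1.570e+00  1.000e-03  1.156e+00] F [ 0.4   1.32 -0.53] open 0.243
tool delta cm [ 0.51 19.64  0.35] ry 0.004
```

View pics/c7.png

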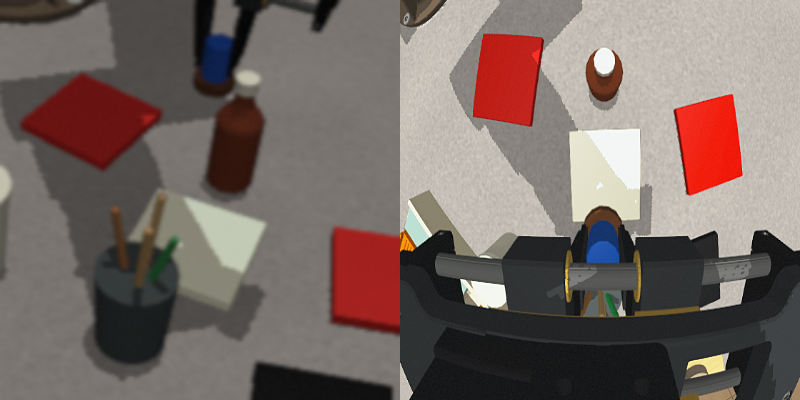

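```bash
python3 - <<'E'
from h import *
v=F('w7'); hsv=cv2.cvtColor(v.im,cv2.COLOR_BGR2HSV).astype(int)
for uv in [(238,136),(336,135),(337,231),(242,232)]: print(v.plane(uv,15).round(1), v.pt(uv).round(1))
for tag in ['s7','scene0','top0']:
    v=V(tag); g=np.argwhere(np.ones((420,560)))[:,::-1]; p=v.pt(g); k=(v.d[g[:,1],g[:,0]]>0)&(p[:,2]>100)&(p[:,2]<180)&(abs(p[:,0]-632)<70)&(abs(p[:,1]-153)<70)
    q=p[k]; print(tag,len(q)); 
    if len(q):
        e=q-[523,218,0]; i=np.argsort(np.hypot(e[:,0],e[:,1]))[:4]; print(q[i].round(), np.hypot(e[i,0],e[i,1]).round())
    # along tile 'across' dir, yaw66 frame
        n=np.array([np.cos(np.radians(-24)),np.sin(np.radians(-24))]); print('min across',(e[:,:2]@n).min().round(), q[:,2].max())
E
```

```text
[[444.6 186.8  15. ]] [[444.  185.    1.9]]
[[490.8 295.2  15. ]] [[492.  297.5  -0.8]]
[[603.2 251.2  15. ]] [[607.8 251.6   2. ]]
[[555.6 140.   15. ]] [[ 5.592e+02  1.361e+02 -3.000e-01]]
s7 327
[[617. 169. 167.]
 [618. 170. 155.]
 [620. 169. 167.]
 [619. 167. 168.]] [106. 107. 108. 109.]
min across 106.0 173.14111046769517
scene0 332
[[616. 165. 166.]
 [619. 169. 169.]
 [618. 167. 168.]
 [620. 170. 159.]] [107. 108. 108. 108.]
min across 106.0 173.44682085997454
top0 194
[[614. 170. 167.]
 [615. 171. 171.]
 [614. 168. 168.]
 [615. 170. 170.]] [103. 103. 104. 104.]
min across 103.0 179.00668201066958
```

Tile centre by the wrist camera is (523.5,218.3), which matches. The tools stay at least 103 mm from the axis. Lowering.

>>> move_arm:
  rows:
    - {"tx": 0.25, "ty": 3, "tz": 0.2, "rx": 0, "ry": 0, "rz": 0, "grip": 10}
    - {"tx": 0.25, "ty": 3, "tz": 0.15, "rx": 0, "ry": 0, "rz": 0, "grip": 10}
    - {"tx": 0, "ty": 3, "tz": 0, "rx": 0, "ry": 0, "rz": 0, "grip": 10}
    - {"tx": 0, "ty": 3, "tz": 0, "rx": 0, "ry": 0, "rz": 0, "grip": 10}
    - {"tx": 0, "ty": 3, "tz": 0, "rx": 0, "ry": 0, "rz": 0, "grip": 10}
    - {"tx": 0, "ty": 2, "tz": 0, "rx": 0, "ry": 0, "rz": 0, "grip": 10}
    - {"tx": 0, "ty": 1.5, "tz": 0, "rx": 0, "ry": 0, "rz": 0, "grip": 10}
    - {"tx": 0, "ty": 0.6, "tz": 0, "rx": 0, "ry": 0, "rz": 0, "grip": 10}
    - {"tx": 0, "ty": 0, "tz": 0, "rx": 0, "ry": 0, "rz": 0, "grip": 10}
    - {"tx": 0, "ty": 0, "tz": 0, "rx": 0, "ry": 0, "rz": 0, "grip": 10}

```text
t: 12.47
eef_pos: [523.8, 218.2, 64.4]
tcp_rot: [-1.571, -0.0, 1.158]
ft_force: [0.4, 0.8, -0.8]
opening: 0.245
```

>>> move_arm:
  rows:
    - {"tx": 0, "ty": 0.5, "tz": 0, "rx": 0, "ry": 0, "rz": 0, "grip": 10}
    - {"tx": 0, "ty": 0.2, "tz": 0, "rx": 0, "ry": 0, "rz": 0, "grip": 10}
    - {"tx": 0, "ty": 0.15, "tz": 0, "rx": 0, "ry": 0, "rz": 0, "grip": 10}
    - {"tx": 0, "ty": 0, "tz": 0, "rx": 0, "ry": 0, "rz": 0, "grip": 10}
    - {"tx": 0, "ty": 0, "tz": 0, "rx": 0, "ry": 0, "rz": 0, "grip": 10}

```text
t: 12.88
eef_pos: [523.6, 218.2, 55.8]
tcp_rot: [-1.571, -0.0, 1.159]
ft_force: [0.6, -0.7, 0.5]
opening: 0.252
```

>>> move_arm:
  rows:
    - {"tx": 0, "ty": 0.06, "tz": 0, "rx": 0, "ry": 0, "rz": 0, "grip": 10}
    - {"tx": 0, "ty": 0, "tz": 0, "rx": 0, "ry": 0, "rz": 0, "grip": 10}
    - {"tx": 0, "ty": 0, "tz": 0, "rx": 0, "ry": 0, "rz": 0, "grip": 10}

```text
t: 13.13
eef_pos: [523.7, 218.2, 55.4]
tcp_rot: [-1.571, -0.0, 1.159]
ft_force: [-1.6, -0.4, 4.9]
opening: 0.25
```

```bash
python3 - <<'E'
from h import *
go(523,218,55,66)
shot('scene','s8')
cv2.imwrite('pics/c8.png',cv2.resize(V('s8').im[170:290,290:410],(600,600)))
E
```

```text
t 13.13 pos [523.7 218.2  55.4] rot [-1.571 -0.     1.159] F [-1.59 -0.41  4.88] open 0.25
tool delta cm [-0.05  0.04  0.06] ry 0.007
```

View pics/c8.png

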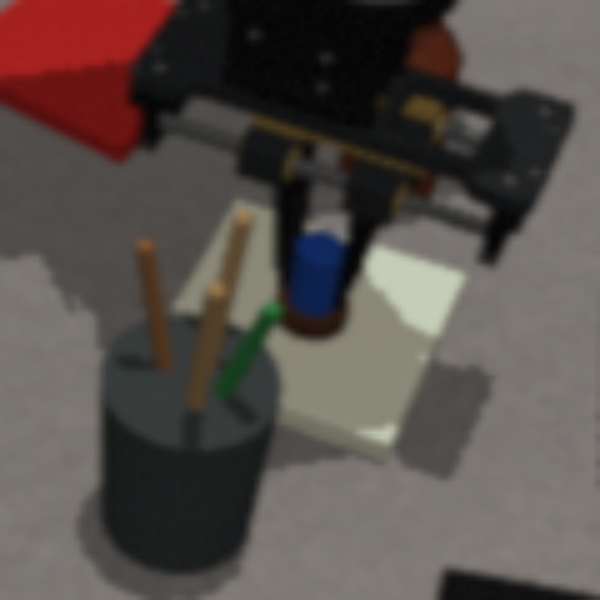

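Contact is felt (4.9 N) and the stamp is on the tile, upright. Opening to 55% and rising straight up.

>>> move_arm:
  rows:
    - {"tx": 0, "ty": 0, "tz": 0, "rx": 0, "ry": 0, "rz": 0, "grip": 55}
    - {"tx": 0, "ty": 0, "tz": 0, "rx": 0, "ry": 0, "rz": 0, "grip": 55}
    - {"tx": 0, "ty": 0, "tz": 0, "rx": 0, "ry": 0, "rz": 0, "grip": 55}
    - {"tx": 0, "ty": 0, "tz": 0, "rx": 0, "ry": 0, "rz": 0, "grip": 55}
    - {"tx": 0, "ty": 0, "tz": 0, "rx": 0, "ry": 0, "rz": 0, "grip": 55}
    - {"tx": 0, "ty": -1, "tz": 0, "rx": 0, "ry": 0, "rz": 0, "grip": 55}
    - {"tx": 0, "ty": -2, "tz": 0, "rx": 0, "ry": 0, "rz": 0, "grip": 55}
    - {"tx": 0, "ty": -3, "tz": 0, "rx": 0, "ry": 0, "rz": 0, "grip": 55}
    - {"tx": 0, "ty": -3, "tz": 0, "rx": 0, "ry": 0, "rz": 0, "grip": 55}
    - {"tx": 0, "ty": -3, "tz": 0, "rx": 0, "ry": 0, "rz": 0, "grip": 55}

```text
t: 14.02
eef_pos: [523.3, 218.1, 176.9]
tcp_rot: [-1.571, -0.0, 1.159]
ft_force: [-0.3, -1.0, 0.4]
opening: 0.548
```

>>> move_arm:
  rows:
    - {"tx": 0, "ty": -3, "tz": 0, "rx": 0, "ry": 0, "rz": 0, "grip": 0}
    - {"tx": 0, "ty": -3, "tz": 0, "rx": 0, "ry": 0, "rz": 0, "grip": 0}
    - {"tx": 0, "ty": -1, "tz": 0, "rx": 0, "ry": 0.11, "rz": 0, "grip": 0}
    - {"tx": 0, "ty": 0, "tz": 0, "rx": 0, "ry": 0.11, "rz": 0, "grip": 0}
    - {"tx": 0, "ty": 0, "tz": 0, "rx": 0, "ry": 0.11, "rz": 0, "grip": 0}
    - {"tx": 0, "ty": 0, "tz": 0, "rx": 0, "ry": 0.11, "rz": 0, "grip": 0}
    - {"tx": 0, "ty": 0, "tz": 0, "rx": 0, "ry": 0.11, "rz": 0, "grip": 0}
    - {"tx": 0, "ty": 0, "tz": 0, "rx": 0, "ry": 0.11, "rz": 0, "grip": 0}
    - {"tx": 0, "ty": 0, "tz": 0, "rx": 0, "ry": 0.105, "rz": 0, "grip": 0}
    - {"tx": 0, "ty": 0, "tz": 0, "rx": 0, "ry": 0, "rz": 0, "grip": 0}

```text
t: 14.85
eef_pos: [523.4, 218.1, 245.7]
tcp_rot: [-1.571, -0.0, 0.389]
ft_force: [0.6, -0.5, 0.6]
opening: 0.007
```

```bash
python3 - <<'E'
from h import *
go(*case(108,0),240,22.6)
shot('scene','s9')
v=V('s9'); hsv=cv2.cvtColor(v.im,cv2.COLOR_BGR2HSV).astype(int); H,S=hsv[...,0],hsv[...,1]
m=(H>105)&(H<130)&(S>150)&(hsv[...,2]>60); m[:180]=0
for a,c,l in blob(m,amin=20):
  uv=np.argwhere(l)[:,::-1]; q=v.pt(uv); k=(q[:,2]>57); print(a,c,q[k].mean(0),q[:,2].max())
m=(H>4)&(H<14)&(S>190)&(hsv[...,2]>90)
for a,c,l in blob(m):
  uv=np.argwhere(l)[:,::-1]; q=v.pt(uv); d=q[:,:2]-C; x=d@U;y=d@W; print('tab',a,c,'x',np.percentile(x,[2,50,98]).round(1),'y',np.percentile(y,[2,98]).round(1),'z',np.percentile(q[:,2],[2,50,98]).round(1))
cv2.imwrite('pics/c9.png',np.hstack([cv2.resize(v.im[170:290,290:410],(400,400)),cv2.resize(v.im[160:290,130:260],(400,400))]))
E
```

```text
t 14.85 pos [523.4 218.1 245.7] rot [-1.571 -0.     0.389] F [ 0.59 -0.46  0.65] open 0.007
tool delta cm [-23.16   0.56 -36.42] ry -0.005
117 [352.96581197 224.55555556] [527.8844854  215.03878722  59.22611918] 62.05852429406514
tab 276 [181.31521739 186.57608696] x [ 76.4 105.2 132.2] y [-15.7  20.3] z [63.7 69.5 79.9]
```

View pics/c9.png

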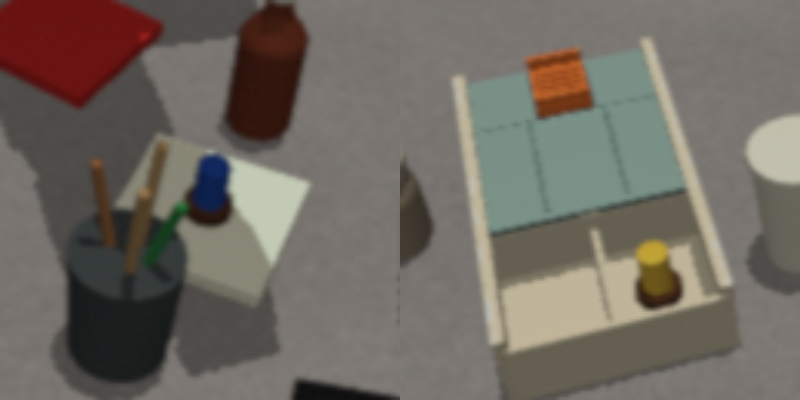

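```bash
python3 - <<'E'
from h import *
v=V('s9')
for uv in [(165,234.5),(191.75,228.6),(215,223)]:
    p=v.plane(uv,62)[0][:2]-C; print(uv,'edge case x',p@U,p@W)
# case far -x end rim: scene front wall top (z 67 lips)
v0=V('scene0')
hsv=cv2.cvtColor(v0.im,cv2.COLOR_BGR2HSV).astype(int);m=(hsv[...,0]>4)&(hsv[...,0]<14)&(hsv[...,1]>190)&(hsv[...,2]>90)
for a,c,l in blob(m):
  q=v0.pt(np.argwhere(l)[:,::-1]); d=q[:,:2]-C; print('shut tab',c,np.percentile(d@U,[2,50,98]),np.percentile(q[:,2],[2,50,98]))
p=v.plane([(133+0,0)],62)
E
```

```text
(165, 234.5) edge case x -39.932699750898465 60.56094668822008
(191.75, 228.6) edge case x -40.65641904560611 0.9257612150702219
(215, 223) edge case x -39.807788370083394 -52.54469078152292
shut tab [188.04571429 214.84      ] [-29.27575722  -0.67792067  25.93376549] [62.32992449 69.35892439 79.45531687]
```

```bash
python3 - <<'E'
from h import *
def rep(v,tag,win):
    hsv=cv2.cvtColor(v.im,cv2.COLOR_BGR2HSV).astype(int);m=(hsv[...,0]>4)&(hsv[...,0]<16)&(hsv[...,1]>190)&(hsv[...,2]>90)
    for a,c,l in blob(m,amin=300):
        if not win(c): continue
        q=v.pt(np.argwhere(l)[:,::-1]); d=q[:,:2]-C; print(tag,a,c.round(),np.percentile(d@U,[2,50,98]).round(1),np.percentile(d@W,[2,98]).round(1),np.percentile(q[:,2],[2,50,98]).round(1))
rep(F('w4'),'open wrist',lambda c:True); rep(F('w1'),'shut wrist',lambda c:True)
v=F('w4')
for n,uv,z in [('cover edge',(309,110),62),('cover edge',(308,200),62),('lip end -x',(438,82),67),('lip end +x',(104,83),67)]:
    p=v.plane(uv,z)[0][:2]-C; print(n,(p@U).round(1),(p@W).round(1))
E
```

```text
open wrist 1897 [152. 168.] [ 78.9  93.5 119.8] [-20.7  19.5] [65.3 71.6 81.8]
open wrist 350 [114. 173.] [128.6 130.2 131.3] [-20.6  21.1] [70.2 75.6 81.6]
shut wrist 3554 [285. 228.] [-25.9   1.   26.9] [-21.8   0.8] [ 67.1  71.4 109.6]
cover edge -34.0 -47.3
cover edge -34.3 26.7
lip end -x -144.2 -78.4
lip end +x 143.3 -79.3
```

The cover lies at about 107 mm. It was pushed onto the stop earlier, then dragged back slightly within its play. Blue stands at about (527,215) on the tile. Now back to the tab.

>>> move_arm:
  rows:
    - {"tx": -2.1, "ty": 0, "tz": -3.31, "rx": 0, "ry": 0, "rz": 0, "grip": 0}
    - {"tx": -2.1, "ty": 0, "tz": -3.31, "rx": 0, "ry": 0, "rz": 0, "grip": 0}
    - {"tx": -2.1, "ty": 0, "tz": -3.31, "rx": 0, "ry": 0, "rz": 0, "grip": 0}
    - {"tx": -2.1, "ty": 0, "tz": -3.31, "rx": 0, "ry": 0, "rz": 0, "grip": 0}
    - {"tx": -2.1, "ty": 0, "tz": -3.31, "rx": 0, "ry": 0, "rz": 0, "grip": 0}
    - {"tx": -2.1, "ty": 0, "tz": -3.31, "rx": 0, "ry": 0, "rz": 0, "grip": 0}
    - {"tx": -2.1, "ty": 0, "tz": -3.31, "rx": 0, "ry": 0, "rz": 0, "grip": 0}
    - {"tx": -2.1, "ty": 0, "tz": -3.31, "rx": 0, "ry": 0, "rz": 0, "grip": 0}
    - {"tx": -2.1, "ty": 0, "tz": -3.31, "rx": 0, "ry": 0, "rz": 0, "grip": 0}
    - {"tx": -2.1, "ty": 0, "tz": -3.31, "rx": 0, "ry": 0, "rz": 0, "grip": 0}

```text
t: 15.73
eef_pos: [455.9, -169.9, 245.5]
tcp_rot: [-1.571, -0.0, 0.398]
ft_force: [1.5, -0.3, 0.1]
opening: 0.004
```

>>> move_arm:
  rows:
    - {"tx": -2.1, "ty": 0, "tz": -3.31, "rx": 0, "ry": -0.005, "rz": 0, "grip": 0}
    - {"tx": 0, "ty": 3.5, "tz": 0, "rx": 0, "ry": 0, "rz": 0, "grip": 0}
    - {"tx": 0, "ty": 3.5, "tz": 0, "rx": 0, "ry": 0, "rz": 0, "grip": 0}
    - {"tx": 0, "ty": 3.5, "tz": 0, "rx": 0, "ry": 0, "rz": 0, "grip": 0}
    - {"tx": 0, "ty": 2.5, "tz": 0, "rx": 0, "ry": 0, "rz": 0, "grip": 0}
    - {"tx": 0, "ty": 0, "tz": 0, "rx": 0, "ry": 0, "rz": 0, "grip": 0}
    - {"tx": 0, "ty": 0, "tz": 0, "rx": 0, "ry": 0, "rz": 0, "grip": 0}

```text
t: 16.32
eef_pos: [449.9, -206.7, 114.8]
tcp_rot: [-1.569, 0.001, 0.402]
ft_force: [0.1, 0.1, -0.4]
opening: 0.005
```

```bash
python3 - <<'E'
from h import *
go(*case(107,0),81,22.6)
a=shot('wrist','w10')[0]; b=shot('scene','s10')[0]
cv2.imwrite('pics/c10.png',np.hstack([cv2.resize(a,(500,375)),cv2.resize(b[150:300,130:250],(300,375))]))
E
```

```text
t 16.32 pos [ 449.9 -206.7  114.8] rot [-1.569e+00  1.000e-03  4.020e-01] F [ 0.12  0.08 -0.39] open 0.005
tool delta cm [-0.14  3.39  0.08] ry 0.007
```

View pics/c10.png

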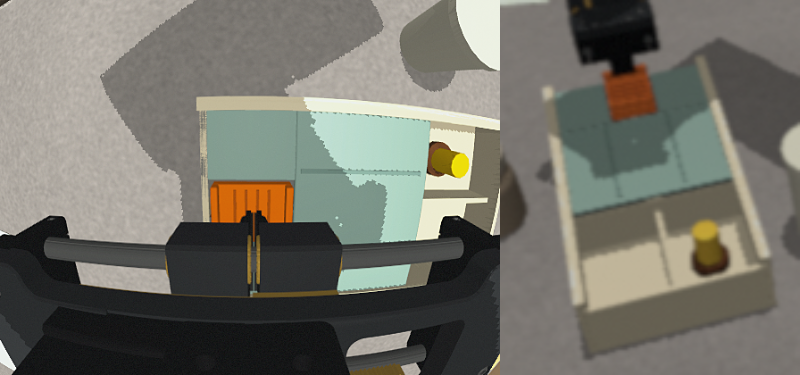

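The fingers (253) are centred between the ridges (212 to 293). Pressing.

>>> move_arm:
  rows:
    - {"tx": 0, "ty": 1.2, "tz": 0.05, "rx": 0, "ry": 0.005, "rz": 0, "grip": 0}
    - {"tx": 0, "ty": 0.9, "tz": 0, "rx": 0, "ry": 0, "rz": 0, "grip": 0}
    - {"tx": 0, "ty": 0.5, "tz": 0, "rx": 0, "ry": 0, "rz": 0, "grip": 0}
    - {"tx": 0, "ty": 0.3, "tz": 0, "rx": 0, "ry": 0, "rz": 0, "grip": 0}
    - {"tx": 0, "ty": 0, "tz": 0, "rx": 0, "ry": 0, "rz": 0, "grip": 0}
    - {"tx": 0, "ty": 0, "tz": 0, "rx": 0, "ry": 0, "rz": 0, "grip": 0}
    - {"tx": 0, "ty": 0, "tz": 0, "rx": 0, "ry": 0, "rz": 0, "grip": 0}

```text
t: 17.0
eef_pos: [450.1, -206.4, 86.4]
tcp_rot: [-1.571, -0.001, 0.394]
ft_force: [0.4, 0.8, 3.6]
opening: 0.008
```

>>> move_arm:
  rows:
    - {"tx": 0, "ty": 0.25, "tz": 0, "rx": 0, "ry": 0, "rz": 0, "grip": 0}
    - {"tx": 0, "ty": 0.27, "tz": 0, "rx": 0, "ry": 0, "rz": 0, "grip": 0}
    - {"tx": 0, "ty": 0, "tz": 0, "rx": 0, "ry": 0, "rz": 0, "grip": 0}
    - {"tx": 0, "ty": 0, "tz": 0, "rx": 0, "ry": 0, "rz": 0, "grip": 0}

```text
t: 17.33
eef_pos: [450.1, -206.4, 81.2]
tcp_rot: [-1.572, -0.001, 0.394]
ft_force: [0.1, 1.1, 10.8]
opening: 0.009
```

>>> move_arm:
  rows:
    - {"tx": 0.5, "ty": 0, "tz": 0, "rx": 0, "ry": 0, "rz": 0, "grip": 0}
    - {"tx": 1, "ty": 0, "tz": 0, "rx": 0, "ry": 0, "rz": 0, "grip": 0}
    - {"tx": 1, "ty": 0, "tz": 0, "rx": 0, "ry": 0, "rz": 0, "grip": 0}
    - {"tx": 1, "ty": 0, "tz": 0, "rx": 0, "ry": 0, "rz": 0, "grip": 0}
    - {"tx": 1, "ty": 0, "tz": 0, "rx": 0, "ry": 0, "rz": 0, "grip": 0}
    - {"tx": 1, "ty": 0, "tz": 0, "rx": 0, "ry": 0, "rz": 0, "grip": 0}
    - {"tx": 1, "ty": 0, "tz": 0, "rx": 0, "ry": 0, "rz": 0, "grip": 0}
    - {"tx": 1, "ty": 0, "tz": 0, "rx": 0, "ry": 0, "rz": 0, "grip": 0}
    - {"tx": 1, "ty": 0, "tz": 0, "rx": 0, "ry": 0, "rz": 0, "grip": 0}
    - {"tx": 0.5, "ty": 0, "tz": 0, "rx": 0, "ry": 0, "rz": 0, "grip": 0}

```text
t: 18.17
eef_pos: [533.7, -171.4, 81.2]
tcp_rot: [-1.571, -0.0, 0.394]
ft_force: [-1.6, 0.5, 12.3]
opening: 0.005
```

>>> move_arm:
  rows:
    - {"tx": 0.5, "ty": 0, "tz": 0, "rx": 0, "ry": 0, "rz": 0, "grip": 0}
    - {"tx": 0.5, "ty": 0, "tz": 0, "rx": 0, "ry": 0, "rz": 0, "grip": 0}
    - {"tx": 0.5, "ty": 0, "tz": 0, "rx": 0, "ry": 0, "rz": 0, "grip": 0}
    - {"tx": 0.4, "ty": 0, "tz": 0, "rx": 0, "ry": 0, "rz": 0, "grip": 0}
    - {"tx": 0, "ty": 0, "tz": 0, "rx": 0, "ry": 0, "rz": 0, "grip": 0}
    - {"tx": 0, "ty": 0, "tz": 0, "rx": 0, "ry": 0, "rz": 0, "grip": 0}

```text
t: 18.67
eef_pos: [550.0, -164.5, 81.2]
tcp_rot: [-1.571, 0.001, 0.394]
ft_force: [-4.1, -0.5, 12.2]
opening: 0.007
```

```bash
python3 -c "
from h import *
go(*case(0,0),81,22.6)"
```

```text
t 18.67 pos [ 550.  -164.5   81.2] rot [-1.571e+00  1.000e-03  3.940e-01] F [-4.06 -0.53 12.2 ] open 0.007
tool delta cm [-0.3   0.02  0.04] ry 0.0
```

>>> move_arm:
  rows:
    - {"tx": 0.3, "ty": 0, "tz": 0, "rx": 0, "ry": 0, "rz": 0, "grip": 0}
    - {"tx": 0.3, "ty": 0, "tz": 0, "rx": 0, "ry": 0, "rz": 0, "grip": 0}
    - {"tx": 0, "ty": 0, "tz": 0, "rx": 0, "ry": 0, "rz": 0, "grip": 0}
    - {"tx": 0, "ty": 0, "tz": 0, "rx": 0, "ry": 0, "rz": 0, "grip": 0}

```text
t: 19.0
eef_pos: [554.7, -162.4, 81.1]
tcp_rot: [-1.57, 0.003, 0.394]
ft_force: [-9.1, -3.3, 13.8]
opening: 0.004
```

It is against the shut stop (9.7 N). Lifting straight up without backing off.

>>> move_arm:
  rows:
    - {"tx": 0, "ty": -0.4, "tz": 0, "rx": 0, "ry": 0, "rz": 0, "grip": 0}
    - {"tx": 0, "ty": -0.8, "tz": 0, "rx": 0, "ry": 0, "rz": 0, "grip": 0}
    - {"tx": 0, "ty": -2, "tz": 0, "rx": 0, "ry": 0, "rz": 0, "grip": 0}
    - {"tx": 0, "ty": -3.5, "tz": 0, "rx": 0, "ry": 0, "rz": 0, "grip": 0}
    - {"tx": 0, "ty": -3.5, "tz": 0, "rx": 0, "ry": 0, "rz": 0, "grip": 0}
    - {"tx": 0, "ty": -3.5, "tz": 0, "rx": 0, "ry": 0, "rz": 0, "grip": 0}
    - {"tx": -4, "ty": -2, "tz": 0, "rx": 0, "ry": 0, "rz": 0, "grip": 0}
    - {"tx": -4, "ty": 0, "tz": 0, "rx": 0, "ry": 0, "rz": 0, "grip": 0}
    - {"tx": -4, "ty": 0, "tz": 0, "rx": 0, "ry": 0, "rz": 0, "grip": 0}
    - {"tx": 0, "ty": 0, "tz": 0, "rx": 0, "ry": 0, "rz": 0, "grip": 0}

```text
t: 19.83
eef_pos: [443.1, -208.0, 236.8]
tcp_rot: [-1.57, 0.001, 0.392]
ft_force: [0.7, -0.4, 0.6]
opening: 0.006
```

```bash
python3 - <<'E'
from h import *
go(*case(0,0),81,22.6)
shot('scene','s11'); shot('wrist','w11')
for v,tag in [(V('s11'),'scene'),(V('scene0'),'scene0'),(F('w11'),'wrist')]:
    hsv=cv2.cvtColor(v.im,cv2.COLOR_BGR2HSV).astype(int);m=(hsv[...,0]>4)&(hsv[...,0]<14)&(hsv[...,1]>190)&(hsv[...,2]>90)
    for a,c,l in blob(m,amin=100):
        q=v.pt(np.argwhere(l)[:,::-1]); d=q[:,:2]-C; print(tag,a,c.round(1),'x',np.percentile(d@U,[2,50,98]).round(1),'z',np.percentile(q[:,2],[2,50,98]).round(1))
v=V('s11'); hsv=cv2.cvtColor(v.im,cv2.COLOR_BGR2HSV).astype(int); H,S=hsv[...,0],hsv[...,1]
m=(H>105)&(H<130)&(S>150)&(hsv[...,2]>60); m[:180]=0
for a,c,l in blob(m,amin=20):
  q=v.pt(np.argwhere(l)[:,::-1]); print('blue',c,q[q[:,2]>57].mean(0))
cv2.imwrite('pics/c11.png',np.hstack([cv2.resize(v.im,(400,300)),cv2.resize(V('w11').im,(400,300))]))
E
```

```text
t 19.83 pos [ 443.1 -208.   236.8] rot [-1.57e+00  1.00e-03  3.92e-01] F [ 0.69 -0.45  0.62] open 0.006
tool delta cm [11.25 15.56 -0.03] ry -0.002
scene 357 [188.  214.7] x [-29.   -1.   25.5] z [62.8 69.7 79.4]
scene0 350 [188.  214.8] x [-29.3  -0.7  25.9] z [62.3 69.4 79.5]
wrist 527 [378.9 200.6] x [-4.6 11.3 28.9] z [63.9 71.6 81.5]
wrist 116 [412.  199.1] x [-23.4 -22.5 -20.4] z [70.7 77.4 81.8]
blue [353.03418803 224.4957265 ] [527.63322942 215.31946323  59.22172492]
```

View pics/c11.png

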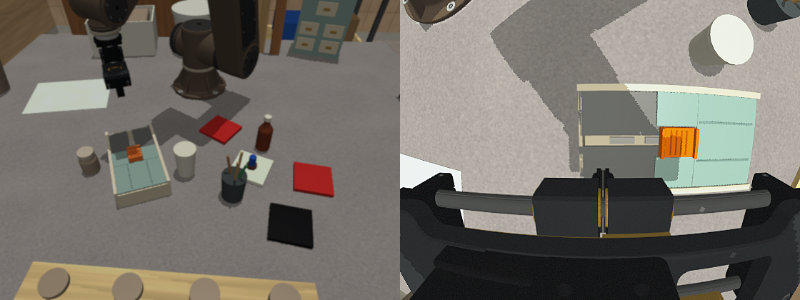

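The tab is back in its starting place: x within 0.4 mm and height 69.7 mm, so it is up and locked. Blue stands on the tile, the bystanders look unmoved, and the arm is clear. Handing in.

```bash
python3 -c "
from h import *
print(env.job_done()); print(env.state()['t'])"
```

```text
the job is handed in; nothing more can be done
None
the job is handed in; nothing more can be done
```

The job is done and handed in after about 20 s of the 72 s allowed; no verdict was reported.

I held the tab down and slid the cover onto its open stop. I then stood the blue-handled stamp on the white tile, pressed the tab again and slid the cover onto its shut stop.

**Last checks:**
- **Tab and cover:** the tab is within about 0.4 mm of its starting place along the slide. Its face reads 69.7 mm high, so it is up and locked.
- **Blue stamp:** it stands upright and released, about 5 mm from the tile centre.
- **Yellow stamp:** it was standing when last seen, just before the cover shut. I could not see it after that.
- **Jar, tub, tool pot and bottle:** all look unmoved in the last picture, judged by eye only.
- **Arm:** it is clear of everything.

**Disagreement:** with the cover open, the views put it at about 106–108 mm rather than 110 mm, probably because the fingers dragged it back when lifting off. In the scene view its edge gave only about 102 mm, though that view's other readings there were also some millimetres off. While I was pushing, about 4.3 N against 1.5 N of slide friction showed it was on the stop.

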